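# Slide the trivet set home into its tray

### The job

Pack the three-piece pot-stand set into its open-fronted tray so that it fills the tray as one flat square: gently slide the dark large L, which is already in the tray the right way round, until it stops against the back wall; then turn the pale small L so that it nests in the large one, and put the terracotta square in the last corner. Slide each piece gently fully home, with nothing standing out past the tray's front edge line, and finish by holding a steady push of about 15 N on the square towards the back wall for half a second to bed the whole set, never forcing a piece that catches; leave the garlic, spice jar and small can where they are.

Things in the scene. Friction and masses are not known exactly. Their poses are not given: they have to be found in the camera images.
- tray_middle (a point): Middle of the packing area of the fixed grey tray, on its floor (4 mm above the counter). x points into the tray to the back wall, y to the tray's left, z up. Packing area: 108 mm deep (x -54 to +54), 111 mm wide (y -55.5 to +55.5); the pieces fill the depth exactly, 3 mm play sideways: if a piece lies off to the right, the next one catches at the entry. The front (x = -54, thin dark line) is open.
- large_l_mid (a point): Middle of the elbow, half-way up, of the dark wood large L, which is loose in the tray, 25 to 40 mm short of home. Arms 36 mm wide run from the elbow to its own -x and -y and end 90 mm from the point; outer sides 108 mm long. Already the right way round. Home: point at x +36, y +36 mm in the tray's frame, axes along the tray's, arms along the back and left walls.
- small_l_mid (a point): Middle of the elbow, half-way up, of the pale wood small L, lying flat on the counter at any turn. Arms 36 mm wide run to its own -x and -y and end 54 mm from the point (outer sides 72 mm long). Packed: point at x 0, y 0 in the tray's frame, axes along the tray's, its elbow nested in the inner corner of the large L.
- square_mid (a point): Centre of the terracotta-coloured square slab, 36 x 36 x 20 mm, about 60 g, lying flat on the counter; x and y axes square to its sides, corners rounded by 4 mm. Packed: point at x -36, y -36 mm in the tray's frame, sides along the tray's, any way round.
- large_l: The same large L, 20 mm thick, about 250 g; origin on the underside below the middle of its elbow, same axes. Outer faces at +18 mm in its x and y, inner faces at -18 mm; outer corners rounded by 4 mm. It slides with a light push; its mass centre is 21.6 mm from the elbow point towards -x and -y. Pushed in on the notch side of that line it turns and wedges; pushed on the end of its front-pointing arm it follows the left wall.
- small_l: The same small L, 20 mm thick, about 150 g; origin on the underside below the middle of its elbow, same axes. Mass centre 12 mm from the elbow point towards -x and -y; pushed in well off that line it can turn and wedge. Outer corners rounded by 4 mm.
- square: The same square; origin under its centre on the underside.
- tray: The same tray; origin under the middle of the packing area at counter level, same axes. Back wall and two side walls, 6 mm thick, stand 12 mm above the floor (pieces are 20 mm thick, so stand proud of them). In front of the packing area the floor runs on level, without walls, to x = -120 mm as a landing. The side walls end at x = -54 mm in round posts 6 mm across.
- garlic: Garlic bulb, about 60 mm across and 58 mm high, origin at its underside; a bystander.
- spice_jar: Spice jar with a yellow cap, 42 mm across, 96 mm high, origin under its centre; a bystander.
- can: Food can with a turquoise label, 58 mm across, 72 mm high, origin under its centre; a bystander.

How it is judged:
By the outcome, as a careful person would: the job done as asked, in the order asked, and still so for the second after the job is handed in, with the robot touching nothing.
It also fails if it takes over 72 s, if anything falls off the work surface, if the arm or the gripper's body presses on something with over 40 N, if the wrist force passes 120 N, or if a joint passes its speed limit or range.

### The arm

A 6-joint arm with a two-finger parallel gripper is mounted at the origin on a cart in front of the work surface, level with it; the furniture and walls round the work are solid. World frame = base frame: x ahead of the robot, y to its left, z up, the work surface at z = 0. Lengths are in m, angles in rad, forces in N, time in s.
With the tool pointing down it reaches from about 0.275 to 0.85 m from the base axis. Payload 19 kg.
Tool frame: the origin (TCP) lies at the very end of the fingers, on their centre line; the grasp point (between the pads) lies 19 mm behind it; z points along the fingers, y is the line along which they close (so a half turn about z gives the same grasp; the last joint's range is limited). The gripper opens to 85 mm and grips with 20 to 120 N. Pads are 22 mm wide; open, the fingers measure 114 mm over their backs; the gripper's body (76 mm by 85 mm) begins 54 mm behind the grasp point. The pads swing forward as they close: fully open they stand 13 mm farther back than shut.
Start: joints at [1.102, 0.15, 1.437, -0, 1.554, -0.134], TCP at [0.189, 0.543, 0.192] pointing down, gripper open.
Joint ranges: [-2.8, 2.8], [-0.68, 2.1], [0.12, 2.68], [-1.39, 4.53], [0.16, 2.79], [-2.81, 2.81]. Speed limits (rad/s): [1.89, 1.89, 2.22, 3.01, 3.01, 3.01].

### API

Orientations are given as a unit quaternion [w, x, y, z].
In Python, from bench import monitor, get_image, sign_off, spotter gives the robot as it stands.
- The arm moves only by the tool move_arm, never from a script. Its argument "moves" is a list of rows, each a list of 4 numbers: the shift along the world's x, y, z scaled (see below), then the turn about the world's z scaled (see below). In form: [[dx, dy, dz, spin], ...]. A call has exactly 10 rows; each row shifts and turns the commanded pose from where the row before left it; what a row does not reach is not made up. The controller multiplies each number of a shift by 150 mm and each number of a turn by 6 degrees. A row lasts 1/12 s, in which the tool goes at most 41.7 mm and 7.16 degrees, less where a joint would pass 70% of its speed; a pose out of reach is approached as far as the arm can. A call with a number of a shift or a turn outside -1 to 1 is refused whole. A call with a gripper value outside its range is refused whole. "gripper" is the closure, from -1 (fully open) to 1 (shut), so that 0 is half open, set as the call begins (left out, the last holds). The fingers move at their own pace and stop on an object; the grip force is fixed at half the most. Time passes only in rows, so rows that do not move let the fingers close, or fill a call up. It gives the time, the measured TCP pose, the force, the opening and the grip force at its end, in the units of the state.
- monitor.observe(): the state, without advancing time (a new reading comes with each control period).
- get_image(name): name is "scene" or "top" or "wrist"; returns a dict with "color" (420x560x3 uint8, red, green, blue), "depth" (420x560 float32, m along the optical axis (not along the pixel's ray), 0 where there is no reading), "fx", "fy", "cx", "cy" (pixels), "cam_to_world" (4x4, takes a point from camera to world coordinates). Camera axes: x right, y up, looking along -z (the intrinsics and any distortion apply to the point x, -y, -z); pixel columns grow to the right and rows downward; lengths in m; the calibration is good to about 2 mm. A picture is of the moment at which its call begins.
- sign_off(): hands the job in; it is judged then, once.
Trained networks look in the newest picture that a camera, given by its name, has taken for a name from the list of things; names that differ only in an ending like _2 or _b are one class to them, and where a whole thing is asked for, a point or a joint stands for the part that bears it (a point fixed in the world has none). Each returns a list of dicts, best first, with "score" (0 to 1); they miss things now and then, are a little off and sometimes report something else, mostly with a low value. They report only what shows in the picture. A call takes as long as a camera call.
- spotter.trace(camera, name): "region" (420x560 bool, what is visible of it) and "rect" ([left, top, right, bottom] in pixels, round what is visible of it).
The state is a dict: "t": time; "joints": joint angles; "joint_velocities": joint speeds; "effort": joint torques, N m; "ee_pos": TCP position; "tool_rot": TCP orientation; "force": force on the tool from outside, world axes, zero at the start; "wrist_torque": the same for the moment, N m; "width": opening from 0.0 (shut) to 1.0 (fully open); "finger_force": force on a finger pad.
Only numpy, scipy, OpenCV 4.12 (cv2) and the standard library are available. Lean on these libraries where they do the work, as an engineer would, in place of code of your own. Each camera call takes 0.05 s, during which the arm holds its last target. There are 200 camera calls.

## Working session

There is one attempt and no reset: what is moved stays moved. The work goes in short steps, Python scripts to look and compute and a tool call to move; the robot and the scene stay as the last step left them, time stands still between calls to the robot, and variables do not carry over. Pictures are saved under pics/ and viewed, at most 10 in all, crops included, and the job is handed in when it is done.

Besides the shell and the picture viewer there is one more tool, called in YAML: its name, and indented under it one key for each argument. move_arm: Moves the arm, as the interface text tells. Shifts and turns lie within -1 to 1; 1 stands for 150 mm of shift or 6 degrees of turn. Its arguments: {"type":"object","properties":{"moves":{"type":"array"},"gripper":{"type":"number"}},"required":["moves"]}

```bash
mkdir -p pics
cat > h.py <<'E'
import numpy as np, cv2
from bench import monitor, get_image, sign_off, spotter
def pts(im,mask):
    r,c=np.nonzero(mask&(im["depth"]>0)); d=im["depth"][r,c]
    P=np.c_[(c-im["cx"])/im["fx"]*d,-(r-im["cy"])/im["fy"]*d,-d,np.ones(len(d))]
    return (P@np.array(im["cam_to_world"]).T)[:,:3]
def onplane(im,uv,z):
    uv=np.atleast_2d(uv).astype(float);T=np.array(im["cam_to_world"])
    d=np.c_[(uv[:,0]-im["cx"])/im["fx"],-(uv[:,1]-im["cy"])/im["fy"],-np.ones(len(uv))]@T[:3,:3].T
    o=T[:3,3]; return o+d*((z-o[2])/d[:,2])[:,None]
def save(im,name,crop=None,scale=1):
    a=im["color"][...,::-1]
    if crop: a=a[crop[1]:crop[3],crop[0]:crop[2]]
    cv2.imwrite("pics/"+name,cv2.resize(a,None,fx=scale,fy=scale))
E
python3 - <<'E'
from h import *
print(monitor.observe())
ims={}
for n in("top","scene"):
    im=get_image(n);ims[n]=im
    print(n,im["fx"],np.round(im["cam_to_world"],3).tolist())
    for k in("large_l","small_l","square","tray","garlic","spice_jar","can"):
        for r in spotter.trace(n,k)[:2]:
            p=pts(im,r["region"])
            if len(p): print(n,k,round(r["score"],2),r["rect"],np.round(np.median(p,0),3),np.round(np.percentile(p,[2,98],axis=0),3).tolist())
a=np.vstack([ims["top"]["color"],ims["scene"]["color"]])[...,::-1]
cv2.imwrite("pics/a.png",cv2.resize(np.hstack([ims["top"]["color"],ims["scene"]["color"]])[...,::-1],(800,300),interpolation=cv2.INTER_AREA))
save(ims["top"],"top0.png")
E
```

```text
{'t': 0.0, 'joints': array([ 1.10203131e+00,  1.50998562e-01,  1.43798558e+00, -1.50898091e-05,
        1.55379100e+00, -1.34001147e-01]), 'joint_velocities': array([-0.00027542, -0.00107376,  0.00123041, -0.00080427,  0.00112323,
       -0.0006114 ]), 'effort': array([-1.83345226e-03, -7.13072348e+01, -5.70865059e+01, -2.98692503e-04,
        8.85290239e-03,  1.56746061e-06]), 'ee_pos': array([0.18881426, 0.54282656, 0.19159095]), 'tool_rot': array([-1.68302631e-04,  1.66601289e-01,  9.86024169e-01, -5.66836470e-04]), 'force': array([-0.45301328, -0.0808616 , -0.5599096 ]), 'wrist_torque': array([-0.00015959,  0.00319061, -0.02782504]), 'finger_force': 0.0, 'width': 0.9945177631390988}
top 480.9708938444599 [[-0.424, 0.854, -0.303, 0.104], [-0.906, -0.403, 0.132, 0.277], [-0.009, 0.33, 0.944, 1.464], [0.0, 0.0, 0.0, 1.0]]
top large_l 0.81 [292.5, 192.3, 338.9, 228.2] [ 0.518 -0.069  0.024] [[0.444, -0.1, 0.009], [0.549, 0.003, 0.032]]
top small_l 0.68 [247.0, 233.3, 274.5, 266.1] [0.469 0.163 0.021] [[0.422, 0.126, 0.0], [0.502, 0.193, 0.027]]
top square 0.72 [192.1, 256.7, 205.6, 2
[... 996 characters left out ...]
, 0.026]]
scene small_l 0.91 [224.5, 221.3, 254.9, 237.6] [0.462 0.152 0.017] [[0.416, 0.123, -0.001], [0.499, 0.188, 0.021]]
scene tray 0.93 [264.9, 234.2, 347.2, 270.0] [ 0.476 -0.045  0.004] [[0.433, -0.136, -0.001], [0.553, 0.043, 0.016]]
scene garlic 0.9 [400.9, 275.8, 428.7, 301.5] [ 0.461 -0.37   0.031] [[0.445, -0.39, -0.001], [0.548, -0.339, 0.052]]
scene garlic 0.23 [199.8, 204.9, 212.7, 211.6] [0.498 0.344 0.015] [[0.486, 0.331, 0.001], [0.523, 0.365, 0.021]]
scene spice_jar 0.75 [239.4, 167.6, 254.3, 203.3] [0.656 0.309 0.052] [[0.646, 0.299, -0.001], [0.692, 0.336, 0.097]]
scene can 0.55 [180.8, 168.6, 200.1, 195.2] [0.589 0.521 0.043] [[0.574, 0.507, 0.0], [0.623, 0.562, 0.07]]
```

View pics/top0.png

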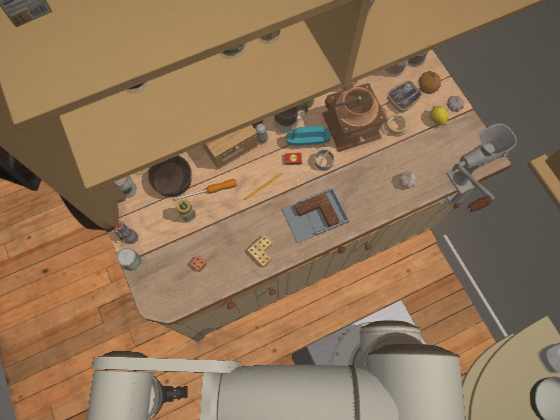

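View pics/a.png

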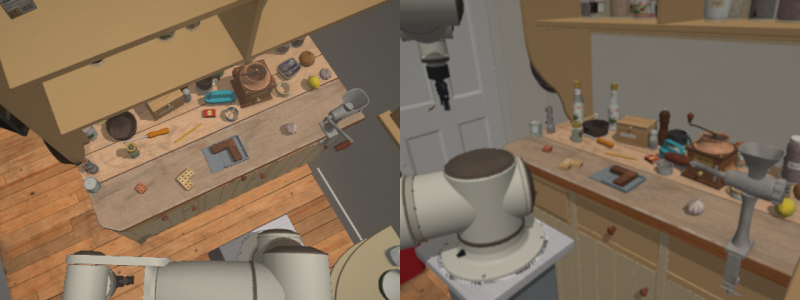

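The top picture shows the tray at about (316,215), open to the left, with the dark L in it. The pale L is at (260,250), the square at (198,264) and the can at (128,259). The tray's x points roughly along world -y. I'll go for a closer look with the wrist camera.

move_arm:
  moves:
    - [0.17,-0.19,0.05,0]
    - [0.17,-0.19,0.05,0]
    - [0.17,-0.19,0.05,0]
    - [0.17,-0.19,0.05,0]
    - [0.17,-0.19,0.05,0]
    - [0.17,-0.19,0.05,0]
    - [0.17,-0.19,0.05,0]
    - [0.17,-0.19,0.05,0]
    - [0.17,-0.19,0.05,0]
    - [0,0,0,0]
  gripper: -1

```text
t: 1.63
ee_pos: [0.4222, 0.2824, 0.2608]
tool_rot: [0.001, 0.169, 0.986, -0.0]
force: [0.5, -0.1, 0.3]
width: 0.998
finger_force: 0.0
```

Run:
```python
from h import *
print(monitor.observe()["ee_pos"],monitor.observe()["tool_rot"])
im=get_image("wrist");T=im["cam_to_world"];print(im["fx"],im["cx"],im["cy"],np.round(T,3).tolist())
for k in("small_l","square","large_l","tray"):
    for r in spotter.trace("wrist",k)[:1]:
        p=pts(im,r["region"]);print(k,r["score"],r["rect"],np.round(np.median(p,0),4))
np.savez("w1.npz",**im)
save(im,"w1.png")
```

```text
[0.42222217 0.28237629 0.26083983] [ 1.18850225e-03  1.68887773e-01  9.85634548e-01 -2.11237114e-04]
289.23904650546893 281.06748377756867 206.97142513866262 [[0.334, -0.908, -0.252, 0.358], [0.943, 0.322, 0.089, 0.305], [0.0, -0.267, 0.964, 0.443], [0.0, 0.0, 0.0, 1.0]]
small_l 0.63 [195.2, 189.7, 244.5, 254.3] [0.4638 0.1672 0.0205]
square 0.64 [331.4, 197.7, 360.2, 225.6] [0.5056 0.3536 0.0206]
large_l 0.85 [61.0, 257.3, 142.8, 311.6] [ 0.4898 -0.0703  0.0238]
tray 0.73 [45.3, 231.4, 164.8, 301.2] [ 0.4694 -0.0251  0.0046]
```

View pics/w1.png

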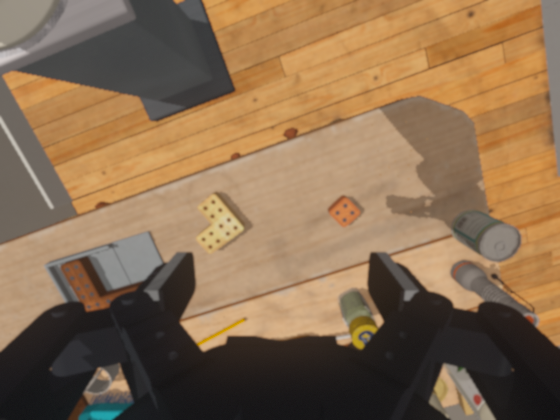

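The wrist picture shows the pale L at (220,222), notch to the upper left, and the square at (345,211), turned by about 45°. The tray is at (105,270) and the can at (487,235). Next I look closely above the tray with the gripper shut, ready to push.

move_arm:
  moves:
    - [0.072,-0.228,-0.087,0]
    - [0.072,-0.228,-0.087,0]
    - [0.072,-0.228,-0.087,0]
    - [0.072,-0.228,-0.087,0]
    - [0.072,-0.228,-0.087,0]
    - [0.072,-0.228,-0.087,0]
    - [0.072,-0.228,-0.087,0]
    - [0.072,-0.228,-0.087,0]
    - [0.072,-0.228,-0.087,0]
    - [0.072,-0.228,-0.087,0]
  gripper: 1

```text
t: 2.72
ee_pos: [0.5266, -0.0559, 0.1285]
tool_rot: [0.0, 0.166, 0.986, 0.0]
force: [0.2, 0.9, 0.2]
width: -0.002
finger_force: 0.0
```

move_arm:
  moves:
    - [0,0,0,0]
    - [0,0,0,0]
    - [0,0,0,0]
    - [0,0,0,0]
    - [0,0,0,0]
    - [0,0,0,0]
    - [0,0,0,0]
    - [0,0,0,0]
    - [0,0,0,0]
    - [0,0,0,0]

```text
t: 3.55
ee_pos: [0.5264, -0.0554, 0.1292]
tool_rot: [0.0, 0.167, 0.986, -0.0]
force: [-0.7, 0.3, 0.6]
width: -0.0
finger_force: 0.0
```

Run:
```python
from h import *
print(monitor.observe()["ee_pos"],monitor.observe()["width"])
im=get_image("wrist")
np.savez("w2.npz",**im)
for k in("large_l","tray"):
    for r in spotter.trace("wrist",k)[:1]:
        p=pts(im,r["region"]);print(k,r["score"],r["rect"],np.round(np.median(p,0),4))
        q=p[abs(p[:,2]-np.median(p[:,2]))<.006] if k=="large_l" else p
        b=cv2.minAreaRect((q[:,:2]*1000).astype(np.float32));print(b)
        np.save(k+"_m.npy",r["region"])
save(im,"w2.png")
# rectified top-down maps: world x -> up, y -> left, 0.25 mm/px at floor z=4mm & z=24mm
```

```text
[ 0.52643443 -0.05539363  0.12923563] -0.00028845157650425087
large_l 0.73 [211.4, 117.9, 346.8, 227.0] [ 0.5171 -0.0705  0.0247]
((496.6837463378906, -47.812313079833984), (108.23976135253906, 108.22206115722656), 88.18380737304688)
tray 0.72 [178.5, 75.8, 377.5, 239.4] [ 0.4839 -0.0245  0.0049]
((498.11474609375, -45.505226135253906), (187.36178588867188, 128.93728637695312), 89.31163787841797)
```

View pics/w2.png

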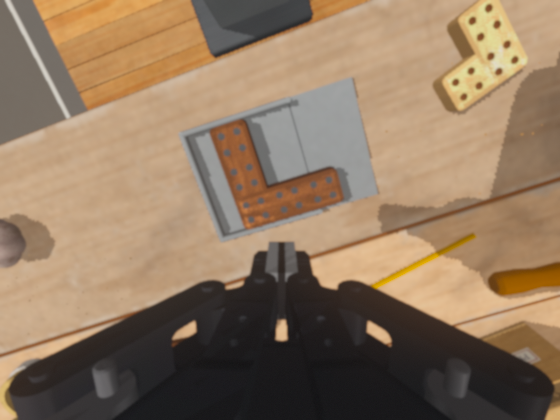

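The tray fills (180-378, 78-240), with its front line at about (300,135) and the dark L pulled back from the back wall. The pale L is at (485,55). I'll fit the edges next.

```bash
cat > rect.py <<'E'
from h import *
def rectify(im,z,x0,x1,y0,y1,s=0.0005):
    # rows: x from x1 (top) down ; cols: y from y1 (left) to y0
    X,Y=np.meshgrid(np.arange(x1,x0,-s),np.arange(y1,y0,-s),indexing="ij")
    W=np.stack([X,Y,np.full_like(X,z),np.ones_like(X)],-1)@np.linalg.inv(np.array(im["cam_to_world"])).T
    u=im["cx"]+im["fx"]*W[...,0]/-W[...,2]; v=im["cy"]+im["fy"]*W[...,1]/W[...,2]
    return cv2.remap(np.asarray(im["color"]),u.astype(np.float32),v.astype(np.float32),cv2.INTER_CUBIC)
E
python3 - <<'E'
from rect import *
im=dict(np.load("w2.npz"))
out=[]
for z in (0.004,0.016,0.024):
    a=rectify(im,z,.415,.575,-.15,.06)[...,::-1].copy()
    for i in range(0,420,40): cv2.line(a,(i,0),(i,4),(0,0,255),1)
    for i in range(0,320,40): cv2.line(a,(0,i),(4,i),(0,0,255),1)
    out.append(a)
cv2.imwrite("pics/r.png",cv2.resize(out[1],(800,610)) [:600])
hsv=cv2.cvtColor(out[0],cv2.COLOR_BGR2HSV); m=((hsv[...,1]<60)&(hsv[...,2]>60)).astype(np.uint8)
def edge(img,z,name,axis,lo,hi,a0,a1):
    # axis 'x': for each y in [lo,hi] find strongest grad along x in [a0,a1]; fit x=a+b*y
    g=cv2.GaussianBlur(cv2.cvtColor(img,cv2.COLOR_BGR2LAB)if 0 else img,(5,5),1).astype(float)
    P=[]
    for t in np.arange(lo,hi,.001):
        s=np.arange(a0,a1,.0005)
        xs,ys=(s,np.full_like(s,t)) if axis=='x' else (np.full_like(s,t),s)
        r=((.575-xs)/.0005).round().astype(int);c=((.06-ys)/.0005).round().astype(int)
        d=np.abs(np.diff(g[r,c],axis=0)).sum(1);P.append((t,s[d.argmax()]+.00025))
    P=np.array(P);k=np.ones(len(P),bool)
    for _ in range(6):
        f=np.polyfit(P[k,0],P[k,1],1);e=abs(P[:,1]-np.polyval(f,P[:,0]));k=e<max(.0008,1.5*np.median(e))
    print(name,"slope deg %.2f"%np.degrees(np.arctan(f[0])),"value at mid %.4f"%np.polyval(f,(lo+hi)/2),"mid %.3f"%((lo+hi)/2),"rms %.4f n%d/%d"%(e[k].std(),k.sum(),len(k)))
edge(out[1],.016,"back wall outer (y)",'y',.445,.545,-.145,-.128)
edge(out[1],.016,"back wall inner (y)",'y',.445,.545,-.129,-.118)
edge(out[1],.016,"right wall outer (x)",'x',-.12,-.03,.425,.4385)
edge(out[1],.016,"left wall outer (x)",'x',-.12,-.03,.552,.568)
edge(out[0],.004,"landing end (y)",'y',.445,.545,.035,.055)
edge(out[0],.004,"front line (y)",'y',.45,.50,-.03,-.005)
edge(out[2],.024,"L arm1 front end",'y',.525,.542,-.01,.015)
edge(out[2],.024,"L right end",'x',-.095,-.07,.435,.452)
edge(out[2],.024,"L back face",'y',.455,.545,-.11,-.092)
edge(out[2],.024,"L outer left",'x',-.09,-.01,.540,.560)
edge(out[2],.024,"L inner left",'x',-.05,-.01,.505,.525)
E
```

```text
back wall outer (y) slope deg -1.58 value at mid -0.1296 mid 0.495 rms 0.0002 n101/101
back wall inner (y) slope deg 6.14 value at mid -0.1243 mid 0.495 rms 0.0007 n67/101
right wall outer (x) slope deg -1.64 value at mid 0.4372 mid -0.075 rms 0.0002 n53/90
left wall outer (x) slope deg 1.35 value at mid 0.5529 mid -0.075 rms 0.0002 n90/90
landing end (y) slope deg -1.75 value at mid 0.0460 mid 0.495 rms 0.0003 n66/101
front line (y) slope deg -2.34 value at mid -0.0213 mid 0.475 rms 0.0001 n33/50
L arm1 front end slope deg -0.06 value at mid 0.0123 mid 0.534 rms 0.0001 n14/18
L right end slope deg 2.62 value at mid 0.4413 mid -0.083 rms 0.0001 n25/25
L back face slope deg -1.83 value at mid -0.1022 mid 0.500 rms 0.0001 n91/91
L outer left slope deg 2.05 value at mid 0.5512 mid -0.050 rms 0.0002 n75/80
L inner left slope deg 1.79 value at mid 0.5126 mid -0.030 rms 0.0001 n40/40
```

View pics/r.png

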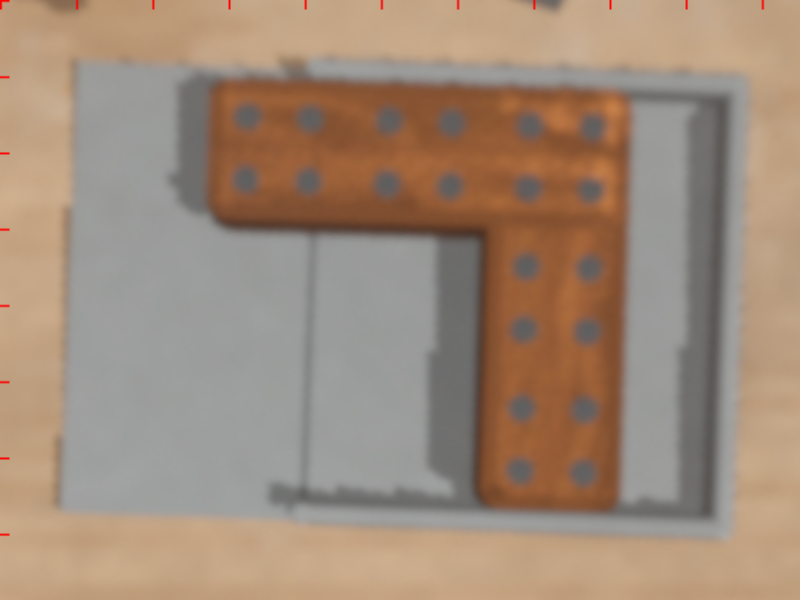

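Geometry: tray middle ≈ (0.497, -0.0755), tray x axis at -91.7° in world, and the large L about 28 mm short of home. I'll line up behind its front-pointing arm with the gripper shut.

move_arm:
  moves:
    - [0,0.14,0,0.73]
    - [0,0.14,0,0.73]
    - [0,0.14,0,0.73]
    - [0.01,0.15,0,0.73]
    - [0,0,-0.19,0]
    - [0,0,-0.19,0]
    - [0,0,-0.19,0]
    - [0,0,-0.18,0]
    - [0,0,-0.02,0]
    - [0,0,0,0]

```text
t: 4.53
ee_pos: [0.5271, 0.0301, 0.0129]
tool_rot: [-0.001, 0.015, 1.0, 0.0]
force: [-0.1, 0.4, 0.9]
width: 0.002
finger_force: 0.0
```

Run:
```python
from rect import *
s=monitor.observe();print(s["ee_pos"],s["tool_rot"],s["force"])
w,x,y,z=s["tool_rot"];print("tool y angle",np.degrees(np.arctan2(1-2*(x*x+z*z),2*(x*y-w*z))))
im=get_image("wrist");np.savez("w3.npz",**im);save(im,"w3.png")
```

```text
[0.52714707 0.03006551 0.01287073] [-1.33967986e-03  1.45524974e-02  9.99893208e-01  5.02295638e-05] [-0.08596638  0.38218374  0.9466573 ]
tool y angle 88.33234155128464
```

View pics/w3.png

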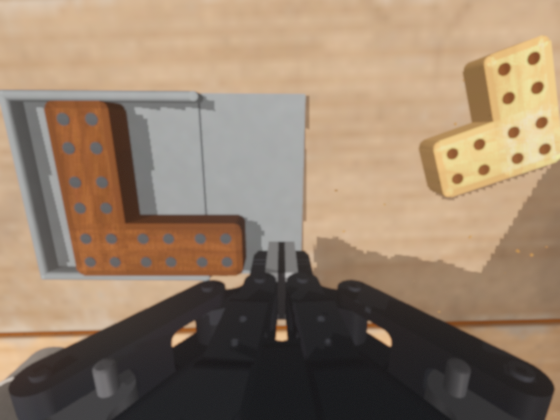

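The fingertip, at about (281,245), stands just behind the dark L's arm end at (243,245). The view agrees with the model, so I'll push gently.

move_arm:
  moves:
    - [0,-0.027,0,0]
    - [0,-0.027,0,0]
    - [0,-0.027,0,0]
    - [0,-0.02,0,0]
    - [-0.001,-0.02,0,0]
    - [-0.001,-0.02,0,0]
    - [-0.001,-0.02,0,0]
    - [-0.001,-0.02,0,0]
    - [-0.001,-0.02,0,0]
    - [-0.001,-0.02,0,0]

```text
t: 5.42
ee_pos: [0.527, -0.0034, 0.0136]
tool_rot: [-0.0, 0.014, 1.0, -0.0]
force: [-0.4, 0.7, 0.3]
width: 0.002
finger_force: 0.0
```

Run:
```python
from rect import *
s=monitor.observe();print(s["ee_pos"],s["force"])
im=get_image("wrist");np.savez("w4.npz",**im);save(im,"w4.png")
for r in spotter.trace("wrist","large_l")[:1]:
    p=pts(im,r["region"]);q=p[abs(p[:,2]-.024)<.004];print(cv2.minAreaRect((q[:,:2]*1000).astype(np.float32)))
```

```text
[ 0.52697119 -0.00339356  0.01362886] [-0.42095473  0.65534557  0.29347187]
((496.8214111328125, -48.52040481567383), (107.9935302734375, 108.70289611816406), 88.35987091064453)
```

View pics/w4.png

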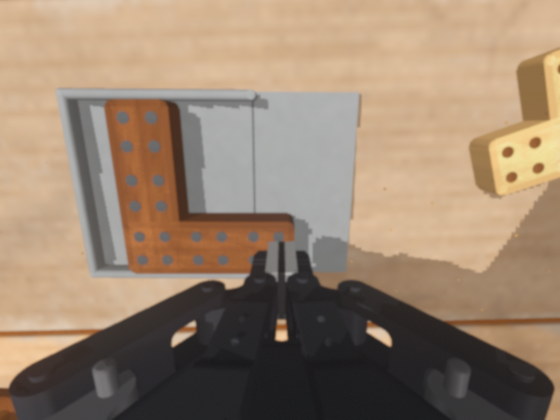

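Run:
```python
from rect import *
for n,t in(("w3.npz",(.5271,.0301,.0129)),("w4.npz",(.527,-.0034,.0136))):
    im=dict(np.load(n))
    for d in ((0,0,0),(-.011,0,0),(-.011,0,.02)):
        W=np.linalg.inv(im["cam_to_world"])@np.r_[np.add(t,d),1]
        print(n,d,im["cx"]+im["fx"]*W[0]/-W[2],im["cy"]+im["fy"]*W[1]/W[2],-W[2])
    D=im["depth"];print("depth col281",[(r,round(float(D[r,281]),3)) for r in range(225,300,8)])
    hand=np.zeros(D.shape,bool);hand[236:300,255:310]=1
    p=pts(im,hand);print(np.round(p[p[:,2]>.03].min(0),4) if (p[:,2]>.03).any() else 0)
    k=[(r,np.round(pts(im,np.eye(1,420*560,r*560+281,dtype=bool).reshape(420,560)),3).tolist()) for r in (235,241,244,248,255,270)];print(k)
```

```text
w3.npz (0, 0, 0) 281.4606433989511 231.36011995293728 0.19383034041084135
w3.npz (-0.011, 0, 0) 280.96082921095257 215.65883935000184 0.1909420695099347
w3.npz (-0.011, 0, 0.02) 280.97699739064143 225.4879762802685 0.17164434333638512
depth col281 [(225, 0.202), (233, 0.204), (241, 0.147), (249, 0.138), (257, 0.129), (265, 0.122), (273, 0.116), (281, 0.117), (289, 0.118), (297, 0.119)]
[0.5128 0.0171 0.0565]
[(235, [[0.533, 0.03, 0.004]]), (241, [[0.516, 0.03, 0.058]]), (244, [[0.516, 0.03, 0.061]]), (248, [[0.516, 0.03, 0.067]]), (255, [[0.516, 0.03, 0.075]]), (270, [[0.516, 0.03, 0.089]])]
w4.npz (0, 0, 0) 281.39744491124105 231.35878146600953 0.19392881896992775
w4.npz (-0.011, 0, 0) 280.89900280340004 215.67831154238414 0.1910127099070226
w4.npz (-0.011, 0, 0.02) 280.9030763078021 225.58950584674935 0.17172885752546477
depth col281 [(225, 0.181), (233, 0.183), (241, 0.149), (249, 0.138), (257, 0.129), (265, 0.123), (273, 0.116), (281, 0.117), (289, 0.118), (297, 0.119)]
[ 0.5125 -0.0163  0.0571]
[(235, [[0.525, -0.004, 0.025]]), (241, [[0.516, -0.003, 0.057]]), (244, [[0.516, -0.003, 0.062]]), (248, [[0.515, -0.003, 0.068]]), (255, [[0.516, -0.003, 0.075]]), (270, [[0.516, -0.003, 0.088]])]
```

Run:
```python
from rect import *
e=monitor.observe()["ee_pos"]
for n in("scene","top"):
    im=get_image(n);p=pts(im,np.ones((420,560),bool))
    k=(abs(p[:,0]-e[0])<.02)&(abs(p[:,1]-e[1])<.02)
    print(n,e,np.round(np.histogram(p[k,2],bins=np.arange(-.01,.2,.01)),3).tolist() if k.any() else "none")
    if n=="scene":
        q=p[k&(p[:,2]>.03)];print(np.round(q[q[:,2].argsort()][:12],4))
```

```text
Traceback (most recent call last):
ValueError: setting an array element with a sequence. The requested array has an inhomogeneous shape after 1 dimensions. The detected shape was (2,) + inhomogeneous part.
```

Run:
```python
from rect import *
e=monitor.observe()["ee_pos"]
for n in("scene","top"):
    im=get_image(n);p=pts(im,np.ones((420,560),bool))
    k=(abs(p[:,0]-e[0])<.025)&(abs(p[:,1]-e[1])<.02)
    print(n,np.histogram(p[k,2],bins=np.arange(-.01,.2,.01))[0].tolist())
    if n=="scene":
        save(im,"s5.png",(250,190,390,295),5)
```

```text
scene [0, 58, 28, 71, 0, 0, 16, 36, 40, 34, 30, 50, 40, 51, 48, 41, 51, 42, 6, 0]
top [0, 0, 0, 0, 0, 0, 0, 0, 0, 0, 0, 0, 0, 0, 0, 0, 0, 0, 0, 0]
```

View pics/s5.png

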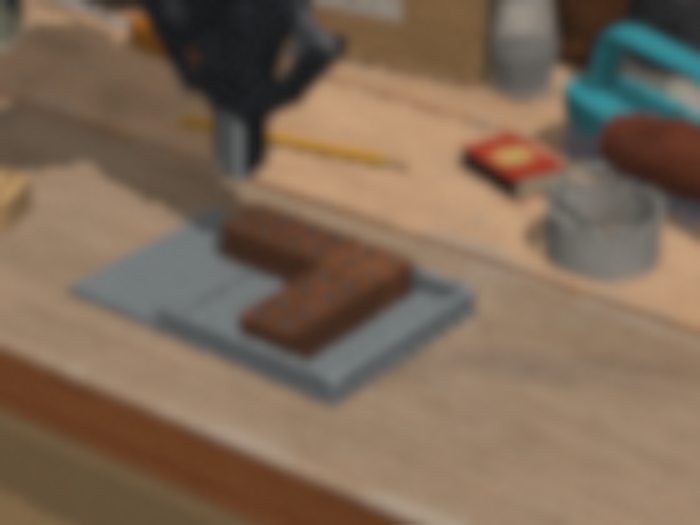

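The scene picture shows the shut fingertips at (235,170) hanging above the L's arm. Both cameras put them at z ≈ 0.055, while the arm reports 0.0136. So the real tip stands about 42 mm higher than reported, and the L has not been touched. I'll back up and descend with that correction, watching the force.

move_arm:
  moves:
    - [0,0.08,0,0]
    - [0,0.08,0,0]
    - [0,0.067,0,0]
    - [0,0,-0.06,0]
    - [0,0,-0.06,0]
    - [0,0,-0.06,0]
    - [0,0,-0.05,0]
    - [0,0,-0.025,0]
    - [0,0,-0.02,0]
    - [0,0,0,0]

```text
t: 6.5
ee_pos: [0.5267, 0.0307, -0.0283]
tool_rot: [-0.0, 0.015, 1.0, -0.0]
force: [0.7, -0.4, 0.3]
width: -0.001
finger_force: 0.0
```

Run:
```python
from rect import *
s=monitor.observe();print(s["ee_pos"],s["force"])
im=get_image("wrist");np.savez("w5.npz",**im)
p=pts(im,np.ones((420,560),bool));e=s["ee_pos"]
D=im["depth"];d=D[:,281];r=np.nonzero(np.diff(d)<-.01)[0];print(r,d[r],d[r+1])
for rr in (r[-1]-1,r[-1]+2,r[-1]+5):
    m=np.zeros(D.shape,bool);m[rr,281]=1;print(rr,np.round(pts(im,m),4))
im=get_image("scene");p=pts(im,np.ones((420,560),bool))
k=(abs(p[:,0]-e[0])<.025)&(abs(p[:,1]-e[1])<.02);print(np.histogram(p[k,2],bins=np.arange(-.01,.1,.005))[0].tolist())
```

```text
[ 0.52672702  0.03071546 -0.02830421] [ 0.71771423 -0.40099404  0.34779033]
[200 240 339 378] [0.15420604 0.16042468 0.18284361 0.06722071] [0.         0.14789961 0.07953295 0.        ]
377 [[0.5151 0.0307 0.1004]]
380 [[0.5161 0.0307 0.1003]]
383 [[0.5156 0.0307 0.1016]]
[0, 0, 63, 8, 6, 12, 17, 16, 13, 17, 16, 15, 10, 15, 26, 20, 17, 25, 26, 23, 18]
```

No contact force at reported z = -0.028, so the offset holds. I'll push gently now.

move_arm:
  moves:
    - [0,-0.033,0,0]
    - [0,-0.033,0,0]
    - [0,-0.02,0,0]
    - [-0.001,-0.02,0,0]
    - [-0.001,-0.02,0,0]
    - [-0.001,-0.02,0,0]
    - [-0.001,-0.02,0,0]
    - [-0.001,-0.02,0,0]
    - [-0.001,-0.02,0,0]
    - [-0.001,-0.02,0,0]

```text
t: 7.43
ee_pos: [0.5262, -0.0031, -0.0274]
tool_rot: [0.0, 0.014, 1.0, 0.0]
force: [2.6, 5.0, 3.4]
width: 0.001
finger_force: 2.5
```

```bash
cat >> rect.py <<'E'
def lrect(im,k="large_l"):
    for r in spotter.trace("wrist",k)[:1]:
        p=pts(im,r["region"]);q=p[abs(p[:,2]-.0245)<.004];print(k,round(r["score"],2),cv2.minAreaRect((q[:,:2]*1000).astype(np.float32)))
E
python3 - <<'E'
from rect import *
s=monitor.observe();print(s["ee_pos"],s["force"])
im=get_image("wrist");lrect(im)
E
```

```text
[ 0.52621033 -0.00311337 -0.02741129] [2.56516693 4.96638459 3.42065969]
large_l 0.89 ((495.9384460449219, -70.2098617553711), (109.27246856689453, 108.56462860107422), 87.5180892944336)
```

move_arm:
  moves:
    - [0,-0.013,0,0]
    - [0,-0.013,0,0]
    - [0,-0.007,0,0]
    - [0,-0.007,0,0]
    - [0,0,0,0]
    - [0,0,0,0]
    - [0,0,0,0]
    - [0,0,0,0]
    - [0,0,0,0]
    - [0,0,0,0]

```text
t: 8.37
ee_pos: [0.526, -0.0085, -0.0276]
tool_rot: [-0.0, 0.015, 1.0, 0.0]
force: [1.5, 7.2, 2.4]
width: -0.002
finger_force: 3.7
```

move_arm:
  moves:
    - [0,-0.005,0,0]
    - [0,-0.005,0,0]
    - [0,-0.003,0,0]
    - [0,0,0,0]
    - [0,0,0,0]
    - [0,0,0,0]
    - [0,0,0,0]
    - [0,0,0,0]
    - [0,0,0,0]
    - [0,0,0,0]

```text
t: 9.2
ee_pos: [0.526, -0.0089, -0.0276]
tool_rot: [0.0, 0.014, 1.0, 0.001]
force: [2.4, 22.8, 3.0]
width: 0.002
finger_force: 11.2
```

Run:
```python
from rect import *
s=monitor.observe();print(s["ee_pos"],s["force"])
im=get_image("wrist");lrect(im);np.savez("w6.npz",**im)
```

```text
[ 0.52597735 -0.00893679 -0.02762426] [ 2.37613098 22.84650104  2.98757114]
large_l 0.75 ((495.43670654296875, -75.82420349121094), (109.68038940429688, 108.9237289428711), 88.42342376708984)
```

The L has stopped hard (23 N), with its outer-square centre at y = -0.0758 as predicted for home. Next I measure the pale L.

```bash
cat >> rect.py <<'E'
def ypose(P,s):
    """L pose from top-face points (xy mm): outer side s; returns elbow pt, ex angle"""
    b=cv2.minAreaRect(P.astype(np.float32));c=np.array(b[0]);best=None
    for k in range(4):
        a=np.radians(b[2]+90*k);ex=np.array([np.cos(a),np.sin(a)]);ey=np.array([-ex[1],ex[0]])
        q=np.c_[(P-c)@ex,(P-c)@ey]
        f=((q[:,0]<-3)&(q[:,1]<-3)).mean()
        if best is None or f<best[0]: best=(f,np.degrees(a),ex,ey)
    f,a,ex,ey=best; h=s/2-18
    q=np.c_[(P-c)@ex,(P-c)@ey]
    mid=[(np.percentile(q[:,i],.5)+np.percentile(q[:,i],99.5))/2 for i in (0,1)]
    c=c+mid[0]*ex+mid[1]*ey
    return c+h*(ex+ey),(a+180)%360-180,b[1],f
E
python3 - <<'E'
from rect import *
im=dict(np.load("w2.npz"))
hsv=cv2.cvtColor(im["color"],cv2.COLOR_RGB2HSV);m=np.zeros((420,560),bool);m[:125,430:545]=1
p=pts(im,m);q=p[(p[:,2]>.0165)&(p[:,2]<.024)]
print(len(q),np.median(q[:,2]),ypose(q[:,:2]*1000,72))
print(monitor.observe()["joints"])
E
```

```text
5303 0.020933150382742793 (array([471.55485826, 177.82903243]), np.float64(18.24160385131836), (72.2330322265625, 73.8979721069336), np.float64(0.0))
[-0.16557416  0.23016674  1.8168574   0.0033207   1.09496703 -1.70895507]
```

move_arm:
  moves:
    - [0,0.05,0,0]
    - [0,0,0.25,0]
    - [0,0,0.25,0]
    - [-0.102,0.185,0,0.553]
    - [-0.102,0.185,0,0.553]
    - [-0.102,0.185,0,0.553]
    - [-0.102,0.185,0,0.553]
    - [-0.102,0.185,0,0.553]
    - [-0.102,0.185,0,0.553]
    - [0,0,0,0]

```text
t: 10.13
ee_pos: [0.4316, 0.1663, 0.0473]
tool_rot: [-0.0, -0.162, 0.987, 0.0]
force: [0.4, 0.1, 0.7]
width: 0.002
finger_force: 0.0
```

move_arm:
  moves:
    - [0,0,0,0]
    - [0,0,0,0]
    - [0,0,0,0]
    - [0,0,0,0]
    - [0,0,0,0]
    - [0,0,0,0]
    - [0,0,0,0]
    - [0,0,0,0]
    - [0,0,0,0]
    - [0,0,0,0]
  gripper: -1

```text
t: 10.97
ee_pos: [0.4342, 0.1631, 0.0474]
tool_rot: [0.0, -0.159, 0.987, -0.0]
force: [0.0, 0.0, 0.5]
width: 0.999
finger_force: 0.0
```

Run:
```python
from rect import *
s=monitor.observe();e=s["ee_pos"];print(e,s["joints"][0]-s["joints"][5],s["force"])
im=get_image("wrist");np.savez("w7.npz",**im)
for r in spotter.trace("wrist","small_l")[:1]:
    p=pts(im,r["region"]);q=p[(abs(p[:,2]-.0205)<.004)];print(r["score"],r["rect"],len(q),ypose(q[:,:2]*1000,72))
lrect(im)
```

```text
[0.4341871  0.16307205 0.04742342] 1.8891836404358677 [0.00744789 0.00134462 0.54076743]
0.73 [217.5, 192.1, 309.8, 286.2] 5900 (array([470.72158854, 177.65791936]), np.float64(18.418825149536133), (72.29164123535156, 72.08885192871094), np.float64(0.0))
large_l 0.64 ((531.3570556640625, -27.56949234008789), (37.167823791503906, 17.088266372680664), 8.746012687683105)
```

move_arm:
  moves:
    - [-0.01,0.013,-0.12,0]
    - [0,0,-0.12,0]
    - [0,0,-0.12,0]
    - [0,0,-0.12,0]
    - [0,0,-0.06,0]
    - [0,0,-0.036,0]
    - [0,0,0,0]
    - [0,0,0,0]
    - [0,0,0,0]
    - [0,0,0,0]

```text
t: 11.95
ee_pos: [0.4333, 0.1651, -0.0381]
tool_rot: [0.001, -0.159, 0.987, -0.0]
force: [-0.4, 0.3, 0.2]
width: 1.001
finger_force: 0.0
```

move_arm:
  moves:
    - [0,0,0,0]
    - [0,0,0,0]
    - [0,0,0,0]
    - [0,0,0,0]
    - [0,0,0,0]
    - [0,0,0,0]
    - [0,0,0,0]
    - [0,0,0,0]
    - [0,0,0,0]
    - [0,0,0,0]
  gripper: 1

```text
t: 12.78
ee_pos: [0.4328, 0.1651, -0.0386]
tool_rot: [0.0, -0.159, 0.987, -0.0]
force: [-1.7, -0.7, 7.0]
width: 0.405
finger_force: 60.8
```

move_arm:
  moves:
    - [0,0,0.15,0]
    - [0,0,0.15,-0.33]
    - [0,0,0.1,-1]
    - [0.027,-0.045,0,-1]
    - [0.027,-0.045,0,-1]
    - [0.027,-0.045,0,-1]
    - [0.027,-0.045,0,-1]
    - [0.027,-0.045,0,-1]
    - [0.027,-0.045,0,-1]
    - [0.027,-0.045,0,-1]

```text
t: 13.62
ee_pos: [0.461, 0.1174, 0.0209]
tool_rot: [-0.0, 0.276, 0.961, -0.0]
force: [0.3, 1.0, -2.1]
width: 0.408
finger_force: 60.5
```

move_arm:
  moves:
    - [0.027,-0.045,0,-1]
    - [0.027,-0.045,0,-1]
    - [0.027,-0.045,0,-1]
    - [0.027,-0.045,0,-1]
    - [0.027,-0.045,0,-1]
    - [0.027,-0.045,0,-1]
    - [0.027,-0.045,0,-1]
    - [0.027,-0.045,0,-1]
    - [0.027,-0.045,0,-1]
    - [0.027,-0.045,0,-1]

```text
t: 14.45
ee_pos: [0.5016, 0.05, 0.0209]
tool_rot: [-0.0, 0.72, 0.694, -0.0]
force: [0.5, -0.5, -1.4]
width: 0.405
finger_force: 60.5
```

Run:
```python
from rect import *
s=monitor.observe();e=s["ee_pos"];print(e,np.degrees(s["joints"][0]-s["joints"][5]),s["force"],s["finger_force"])
im=get_image("wrist");np.savez("w8.npz",**im);save(im,"w8.png")
for k in("small_l","large_l","tray"):
  for r in spotter.trace("wrist",k)[:1]:
    p=pts(im,r["region"]);print(k,r["score"],r["rect"],np.round(np.median(p,0),4))
```

```text
[0.5015755  0.04995478 0.02087376] -2.032288285649678 [ 0.52268441 -0.51807773 -1.38820883] 60.52526794373989
small_l 0.79 [174.5, 234.6, 318.9, 368.0] [0.5007 0.0431 0.0801]
large_l 0.73 [176.5, 233.1, 315.8, 366.3] [0.5006 0.043  0.0801]
tray 0.85 [199.4, 227.3, 363.2, 275.4] [0.5055 0.0379 0.0047]
```

View pics/w8.png

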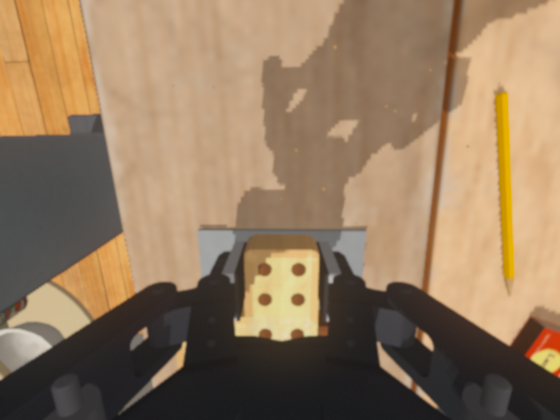

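The picture shows the held pale L's arm at (243-318, 236-335), aligned with the tool. The landing's front edge runs along row 228, cols 200-365. I'll compute both from it.

Run:
```python
from rect import *
im=dict(np.load("w8.npz"));g=cv2.GaussianBlur(im["color"],(3,3),0).astype(float)
# landing front edge rows in cols 205-240,325-360
def sub(d):
    i=int(np.argmax(d)); 
    if 0<i<len(d)-1:
        a,b,c=d[i-1:i+2]; return i+(a-c)/(2*(a-2*b+c))
    return i
R=[]
for c in list(range(206,236))+list(range(326,360)):
    d=np.abs(np.diff(g[218:240,c],axis=0)).sum(1);R.append((c,218.5+sub(d)))
R=np.array(R);f=np.polyfit(R[:,0],R[:,1],1);k=abs(R[:,1]-np.polyval(f,R[:,0]))<.7;f=np.polyfit(R[k,0],R[k,1],1)
e=onplane(im,[[200,np.polyval(f,200)],[365,np.polyval(f,365)]],.004);print("front edge",np.round(e,4),"angle",np.degrees(np.arctan2(*(e[1]-e[0])[[1,0]])),k.sum(),len(k))
L=[];Rr=[]
for r in range(233,262):
    d=np.abs(np.diff(g[r,190:210],axis=0)).sum(1);L.append((190.5+sub(d),r))
    d=np.abs(np.diff(g[r,355:375],axis=0)).sum(1);Rr.append((355.5+sub(d),r))
for n,q in(("right side",L),("left side",Rr)):
    w=onplane(im,q,.004);f=np.polyfit(w[:,1],w[:,0],1);k=abs(w[:,0]-np.polyval(f,w[:,1]))<.001;f=np.polyfit(w[k,1],w[k,0],1);print(n,"x at y=.03:",np.polyval(f,.03),"slope",np.degrees(np.arctan(f[0])),k.sum())
m=np.zeros((420,560),bool);m[230:335,238:323]=1
p=pts(im,m);q=p[abs(p[:,2]-np.median(p[:,2]))<.004];zt=np.median(q[:,2]);print("piece top z",zt,cv2.minAreaRect((q[:,:2]*1000).astype(np.float32)))
# arm side edges
for n,a,b in(("piece right side",236,250),("piece left side",310,326)):
    q=[]
    for r in range(250,330):
        d=np.abs(np.diff(g[r,a:b],axis=0)).sum(1);q.append((a+.5+sub(d),r))
    w=onplane(im,q,zt);f=np.polyfit(w[:,1],w[:,0],1)
    for _ in range(4): k=abs(w[:,0]-np.polyval(f,w[:,1]))<.0008;f=np.polyfit(w[k,1],w[k,0],1)
    print(n,"x at y=.05",np.polyval(f,.05),"slope",np.degrees(np.arctan(f[0])),k.sum())
q=[]
for c in range(256,308):
    d=np.abs(np.diff(g[228:246,c],axis=0)).sum(1);q.append((c,228.5+sub(d)))
w=onplane(im,q,zt);print("piece end y",np.median(w[:,1]))
```

```text
front edge [[0.4419 0.0467 0.004 ]
 [0.5625 0.044  0.004 ]] angle -1.2666780654432772 37 64
right side x at y=.03: 0.43911048536926683 slope 2.423888854982512 29
left side x at y=.03: 0.5627465504464981 slope 2.141075855874001 29
piece top z 0.08019904962148543 ((499.93310546875, 39.590084075927734), (48.900123596191406, 40.00270462036133), 86.27232360839844)
piece right side x at y=.05 0.48386935421786764 slope 4.413236602182273 64
piece left side x at y=.05 0.5191605250372721 slope 0.6680564277513799 80
piece end y 0.07063377913892105
```

The held piece is centred on the tool line and its elbow point is 40 mm ahead of the TCP. I'll set it on the landing just short of the entry, release it, then look at how the large L lies sideways.

move_arm:
  moves:
    - [0,-0.034,-0.08,0.05]
    - [0,-0.034,-0.08,0]
    - [0,0,-0.08,0]
    - [0,0,-0.06,0]
    - [0,0,-0.04,0]
    - [0,0,-0.018,0]
    - [0,0,-0.01,0]
    - [0,0,0,0]
    - [0,0,0,0]
    - [0,0,0,0]

```text
t: 15.48
ee_pos: [0.5019, 0.0401, -0.0337]
tool_rot: [0.0, 0.716, 0.698, 0.0]
force: [-0.6, 0.2, -1.3]
width: 0.405
finger_force: 60.7
```

move_arm:
  moves:
    - [0,0,0,0]
    - [0,0,0,0]
    - [0,0,0,0]
    - [0,0,0,0]
    - [0,0,0,0]
    - [0,0,0.1,0]
    - [0,0,0.15,0]
    - [0,0,0.2,0]
    - [0,0,0.2,0]
    - [0,0,0,0]
  gripper: -0.2

```text
t: 16.32
ee_pos: [0.5041, 0.0399, 0.0688]
tool_rot: [0.003, 0.716, 0.698, 0.002]
force: [0.1, -0.0, 1.7]
width: 0.603
finger_force: 0.0
```

move_arm:
  moves:
    - [0.016,-0.03,0,1]
    - [0.016,-0.03,0,1]
    - [0.016,-0.03,0,1]
    - [0.016,-0.03,0,1]
    - [0.016,-0.03,0,1]
    - [0.016,-0.03,0,1]
    - [0.016,-0.03,0,1]
    - [0.016,-0.03,0,1]
    - [0.016,-0.03,0,1]
    - [0.016,-0.03,0,1]
  gripper: 1

```text
t: 17.15
ee_pos: [0.5256, -0.0052, 0.0631]
tool_rot: [-0.0, 0.268, 0.963, -0.0]
force: [0.0, -0.0, -0.3]
width: -0.001
finger_force: 0.0
```

move_arm:
  moves:
    - [0.016,-0.03,0,1]
    - [0.016,-0.03,0,1]
    - [0.016,-0.03,0,1]
    - [0.016,-0.03,0,1]
    - [0.016,-0.03,0,1]
    - [0,0,0,0]
    - [0,0,0,0]
    - [0,0,0,0]
    - [0,0,0,0]
    - [0,0,0,0]

```text
t: 17.98
ee_pos: [0.5374, -0.0272, 0.0633]
tool_rot: [-0.0, 0.013, 1.0, -0.0]
force: [0.7, 0.6, 0.2]
width: 0.001
finger_force: 0.0
```

Run:
```python
from rect import *
s=monitor.observe();e=s["ee_pos"];print(e,np.degrees(s["joints"][0]-s["joints"][5]),s["force"])
im=get_image("wrist");np.savez("w9.npz",**im)
for k,S in(("large_l",108),("small_l",72)):
  for r in spotter.trace("wrist",k)[:1]:
    p=pts(im,r["region"]);q=p[(abs(p[:,2]-.0243)<.0035)];print(k,r["score"],r["rect"],len(q),ypose(q[:,:2]*1000,S))
o=[]
for z in(.016,.024):
    a=rectify(im,z,.42,.57,-.145,.095,.0005)[...,::-1];o.append(a)
cv2.imwrite("pics/r9.png",np.vstack([cv2.resize(o[0],(480,300)),cv2.resize(o[1],(480,300))]))
a=rectify(im,.016,.42,.57,-.145,.095,.0003)[...,::-1];cv2.imwrite("pics/r9.png",a)
```

```text
[ 0.53742614 -0.02717142  0.06331207] 88.47815183763326 [0.74206769 0.64664207 0.15590596]
large_l 0.89 [139.9, 85.8, 288.8, 232.0] 10889 (array([ 530.28171609, -112.32576007]), np.float64(-91.8055191040039), (108.34635925292969, 108.5053482055664), np.float64(0.0))
small_l 0.91 [288.7, 90.2, 389.4, 190.5] 6953 (array([500.34632169,  -0.77129728]), np.float64(-91.62904357910156), (72.2214126586914, 71.91618347167969), np.float64(0.0))
```

View pics/r9.png

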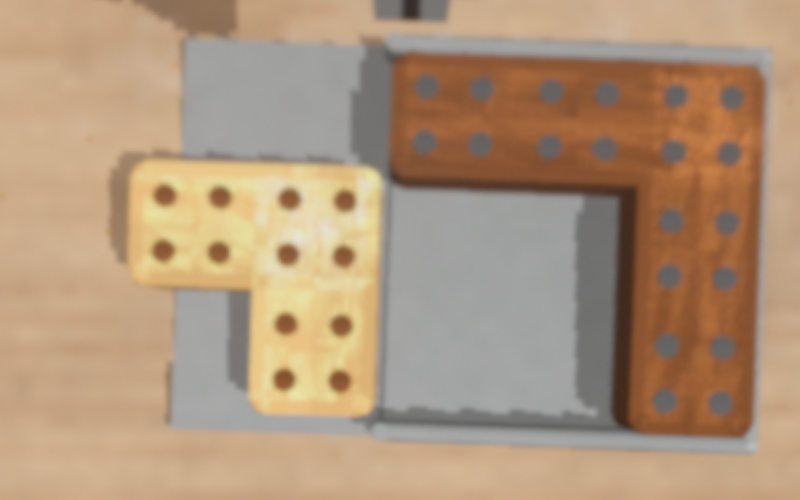

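The rectified picture shows the pale L at (255,285) on the landing. The large L is home at the back but lies against the right wall: the pale L's upper side (row 165) overlaps the large L's inner side (row 185) by 2.7 mm. I'll nudge the large L left from inside its notch, near its mass line.

move_arm:
  moves:
    - [-0.089,-0.107,0,0]
    - [-0.089,-0.107,0,0]
    - [-0.089,-0.107,0,0]
    - [0,0,-0.2,0]
    - [0,0,-0.2,0]
    - [0,0,-0.12,0]
    - [0,0,-0.06,0]
    - [0,0,-0.03,0]
    - [0,0,0,0]
    - [0,0,0,0]

```text
t: 18.97
ee_pos: [0.4981, -0.0757, -0.0272]
tool_rot: [0.001, 0.012, 1.0, -0.0]
force: [0.5, 0.7, 1.1]
width: 0.0
finger_force: 0.0
```

move_arm:
  moves:
    - [0.013,0,0,0]
    - [0.013,0,0,0]
    - [0.01,0,0,0]
    - [0.007,0,0,0]
    - [0,0,0,0]
    - [0,0,0,0]
    - [0,0,0,0]
    - [0,0,0,0]
    - [0,0,0,0]
    - [0,0,0,0]

```text
t: 19.8
ee_pos: [0.5039, -0.0756, -0.0282]
tool_rot: [0.0, 0.013, 1.0, -0.0]
force: [-0.5, 0.4, -0.6]
width: -0.004
finger_force: 0.0
```

move_arm:
  moves:
    - [0.007,0,0,0]
    - [0.007,0,0,0]
    - [0.007,0,0,0]
    - [0.007,0,0,0]
    - [0,0,0,0]
    - [0,0,0,0]
    - [0,0,0,0]
    - [0,0,0,0]
    - [0,0,0,0]
    - [0,0,0,0]

```text
t: 20.63
ee_pos: [0.5057, -0.0755, -0.0284]
tool_rot: [-0.003, 0.012, 1.0, -0.0]
force: [-24.7, -1.8, 17.8]
width: 0.006
finger_force: 12.4
```

```bash
cat >> rect.py <<'E'
def look():
    s=monitor.observe();print(np.round(s["ee_pos"],4),np.round(s["force"],1),round(s["t"],1))
    im=get_image("wrist");R={}
    for k,S in(("large_l",108),("small_l",72)):
      for r in spotter.trace("wrist",k)[:1]:
        p=pts(im,r["region"]);q=p[(abs(p[:,2]-.0243)<.0035)];R[k]=ypose(q[:,:2]*1000,S);print(k,round(r["score"],2),R[k])
    if len(R)==2:
        a=np.radians(-91.75);d=R["small_l"][0]-R["large_l"][0]
        print("rel da,db",d@[np.cos(a),np.sin(a)],d@[-np.sin(a),np.cos(a)])
    return im
E
python3 -c "
from rect import *
look()"
```

```text
[ 0.5057 -0.0755 -0.0284] [-24.7  -1.8  17.8] 20.6
large_l 0.98 (array([ 529.8867792 , -112.93470707]), np.float64(-91.73121643066406), (108.11478424072266, 103.40690612792969), np.float64(0.0))
small_l 0.82 (array([500.4418997 ,  -1.32524421]), np.float64(-91.65019989013672), (73.67665100097656, 72.83088684082031), np.float64(0.0))
rel da,db -110.65820433477278 -32.83953319617199
```

move_arm:
  moves:
    - [-0.03,0,0,0]
    - [-0.03,0,0,0]
    - [0,0,0.15,0]
    - [0,0,0.23,0]
    - [0,0,0.23,0]
    - [0.09,0.107,0,0]
    - [0.09,0.107,0,0]
    - [0.09,0.107,0,0]
    - [0,0,0,0]
    - [0,0,0,0]

```text
t: 21.62
ee_pos: [0.5398, -0.0268, 0.0631]
tool_rot: [-0.0, 0.012, 1.0, -0.0]
force: [-0.3, 1.1, 0.1]
width: -0.002
finger_force: 0.0
```

```bash
python3 -c "
from rect import *
look()"
```

```text
[ 0.5398 -0.0268  0.0631] [-0.3  1.1  0.1] 21.6
small_l 0.87 (array([500.41405836,  -0.83194856]), np.float64(-91.34711456298828), (72.44364166259766, 72.2812728881836), np.float64(0.0))
```

```bash
cat >> rect.py <<'E'
def geo():
    im=get_image("wrist");p=pts(im,np.ones((420,560),bool))
    hsv=cv2.cvtColor(im["color"],cv2.COLOR_RGB2HSV)[im["depth"]>0]
    v=hsv[:,2];s=hsv[:,1]
    k=(abs(p[:,2]-.0243)<.0035)&(p[:,1]>-.15)&(p[:,1]<.1)&(p[:,0]>.43)&(p[:,0]<.556)
    return im,p,k
E
python3 - <<'E'
from rect import *
im,p,k=geo();np.savez("w10.npz",**im)
g=k&(p[:,1]<-.0215);print(g.sum(),ypose(p[g,:2]*1000,108))
look()
E
```

```text
10855 (array([ 533.27914611, -112.26104814]), np.float64(-91.90726470947266), (108.20658874511719, 108.2198257446289), np.float64(0.0))
[ 0.5393 -0.0279  0.0633] [ 0.3  0.2 -0.6] 21.8
large_l 0.61 (array([ 533.2677117 , -112.22553159]), np.float64(-91.94873046875), (108.4719467163086, 108.16815948486328), np.float64(0.0))
small_l 0.65 (array([500.2158762 ,  -0.85749482]), np.float64(-91.69406127929688), (72.11415100097656, 72.31175994873047), np.float64(0.0))
rel da,db -110.3067397738674 -36.43743408301703
```

The large L now rests against the left wall, and the pale L is 0.4 mm clear of it sideways. Next I push the pale L in along its mass line.

move_arm:
  moves:
    - [-0.078,0.172,0,0]
    - [-0.078,0.172,0,0]
    - [-0.078,0.172,0,0]
    - [-0.078,0.173,0,0]
    - [0,0,-0.2,0]
    - [0,0,-0.2,0]
    - [0,0,-0.13,0]
    - [0,0,-0.06,0]
    - [0,0,-0.025,0]
    - [0,0,0,0]

```text
t: 22.8
ee_pos: [0.4929, 0.0757, -0.0289]
tool_rot: [-0.0, 0.013, 1.0, -0.0]
force: [0.3, 0.2, 0.3]
width: -0.004
finger_force: 0.0
```

move_arm:
  moves:
    - [0,-0.03,0,0]
    - [0,-0.03,0,0]
    - [0,-0.025,0,0]
    - [-0.001,-0.025,0,0]
    - [-0.001,-0.025,0,0]
    - [-0.001,-0.025,0,0]
    - [-0.001,-0.025,0,0]
    - [-0.001,-0.025,0,0]
    - [-0.001,-0.025,0,0]
    - [-0.001,-0.025,0,0]

```text
t: 23.63
ee_pos: [0.4918, 0.0366, -0.0289]
tool_rot: [-0.0, 0.013, 1.0, -0.0]
force: [-0.1, 2.7, 2.2]
width: -0.003
finger_force: 1.4
```

```bash
python3 -c "
from rect import *
look()"
```

```text
[ 0.4918  0.0366 -0.0289] [-0.1  2.7  2.2] 23.6
large_l 0.66 (array([ 531.3792712 , -119.47480954]), np.float64(-104.80164337158203), (91.76692199707031, 110.40727996826172), np.float64(0.0004123711340206186))
small_l 0.8 (array([497.12631729, -32.13503085]), np.float64(-91.39904022216791), (72.98989868164062, 73.24284362792969), np.float64(0.0))
rel da,db -86.25300832839407 -36.90420500162406
```

move_arm:
  moves:
    - [-0.001,-0.02,0,0]
    - [-0.001,-0.02,0,0]
    - [-0.001,-0.02,0,0]
    - [0,-0.02,0,0]
    - [-0.001,-0.02,0,0]
    - [-0.001,-0.02,0,0]
    - [0,-0.02,0,0]
    - [-0.001,-0.02,0,0]
    - [0,-0.02,0,0]
    - [0,-0.02,0,0]

```text
t: 24.62
ee_pos: [0.4909, 0.0066, -0.0289]
tool_rot: [-0.0, 0.013, 1.0, -0.0]
force: [0.3, 1.3, -0.9]
width: -0.002
finger_force: 0.4
```

```bash
python3 -c "
from rect import *
look()"
```

```text
[ 0.4909  0.0066 -0.0289] [ 0.3  1.3 -0.9] 24.6
large_l 0.69 (array([ 526.62779059, -121.79964188]), np.float64(-91.21663665771484), (91.53055572509766, 100.36495971679688), np.float64(0.0))
small_l 0.59 (array([496.16563928, -62.28393833]), np.float64(-92.08818054199219), (72.3230972290039, 72.0648422241211), np.float64(0.0))
rel da,db -58.557676069147654 -32.26546458730791
```

move_arm:
  moves:
    - [0,-0.02,0,0]
    - [0,-0.02,0,0]
    - [0,-0.02,0,0]
    - [0,-0.013,0,0]
    - [0,-0.01,0,0]
    - [0,-0.007,0,0]
    - [0,0,0,0]
    - [0,0,0,0]
    - [0,0,0,0]
    - [0,0,0,0]

```text
t: 25.6
ee_pos: [0.4909, -0.0065, -0.0289]
tool_rot: [0.0, 0.012, 1.0, -0.0]
force: [-0.6, 0.2, 0.4]
width: 0.004
finger_force: 0.0
```

move_arm:
  moves:
    - [0,-0.005,0,0]
    - [0,-0.005,0,0]
    - [0,0,0,0]
    - [0,0,0,0]
    - [0,0,0,0]
    - [0,0,0,0]
    - [0,0,0,0]
    - [0,0,0,0]
    - [0,0,0,0]
    - [0,0,0,0]

```text
t: 26.43
ee_pos: [0.4908, -0.0072, -0.029]
tool_rot: [-0.0, 0.013, 1.0, 0.001]
force: [0.7, 9.6, 1.9]
width: -0.001
finger_force: 4.7
```

move_arm:
  moves:
    - [0,0.05,0,0]
    - [0,0,0.15,0]
    - [0,0,0.23,0]
    - [0,0,0.23,0]
    - [0.16,-0.09,0,0]
    - [0.16,-0.09,0,0]
    - [0,0,0,0]
    - [0,0,0,0]
    - [0,0,0,0]
    - [0,0,0,0]

```text
t: 27.27
ee_pos: [0.5382, -0.0271, 0.0623]
tool_rot: [-0.0, 0.012, 1.0, 0.0]
force: [0.4, -0.0, 0.3]
width: -0.0
finger_force: 0.0
```

```bash
python3 -c "
from rect import *
im=look();np.savez('w11.npz',**im)"
```

```text
[ 0.5382 -0.0271  0.0623] [ 0.4 -0.   0.3] 27.3
large_l 0.75 (array([ 533.03566739, -112.53318093]), np.float64(-92.31859588623047), (108.4399642944336, 108.31616973876953), np.float64(0.0))
small_l 0.72 (array([497.33403383, -74.63430112]), np.float64(-91.43685913085938), (72.35633850097656, 72.10092163085938), np.float64(0.0))
rel da,db -36.79092862182949 -36.8423574274304
```

The pale L is nested to within about 0.8 mm each way, leaving the square about 2 mm of play. Next is the square.

Run:
```python
from rect import *
im=dict(np.load("w1.npz"));m=np.zeros((420,560),bool);m[190:232,322:370]=1
p=pts(im,m);q=p[(p[:,2]>.016)&(p[:,2]<.026)];print(len(q),np.median(q[:,2]),cv2.minAreaRect((q[:,:2]*1000).astype(np.float32)))
print(monitor.observe()["joints"])
```

```text
544 0.02065374664832137 ((509.4396667480469, 354.2635192871094), (37.352054595947266, 35.2043571472168), 26.39113998413086)
[-1.93303106e-01  1.56195108e-01  1.69975070e+00 -1.37747530e-04
  1.28564509e+00 -1.73941820e+00]
```

move_arm:
  moves:
    - [-0.02,0.235,0,-1]
    - [-0.02,0.235,0,-1]
    - [-0.02,0.235,0,-1]
    - [-0.02,0.235,0,-1]
    - [-0.02,0.235,0,-1]
    - [-0.02,0.235,0,-1]
    - [-0.02,0.235,0,-1]
    - [-0.02,0.235,0,-1]
    - [-0.02,0.235,0,-1]
    - [-0.02,0.235,0,-1]
  gripper: -1

```text
t: 28.25
ee_pos: [0.5081, 0.3268, 0.0628]
tool_rot: [0.0, 0.513, 0.858, 0.0]
force: [0.4, 0.0, -0.4]
width: 1.002
finger_force: 0.0
```

Run:
```python
from rect import *
s=monitor.observe();print(s["ee_pos"],np.degrees(s["joints"][0]-s["joints"][5]))
im=get_image("wrist");s=monitor.observe();print(s["ee_pos"],np.degrees(s["joints"][0]-s["joints"][5]))
for r in spotter.trace("wrist","square")[:1]:
    p=pts(im,r["region"]);q=p[abs(p[:,2]-.0205)<.003];print(r["score"],r["rect"],len(q),np.median(q[:,2]),cv2.minAreaRect((q[:,:2]*1000).astype(np.float32)))
```

```text
[0.50808486 0.32683553 0.06275301] 28.28722603055139
[0.50721214 0.33200651 0.06270548] 27.66979763013982
0.89 [277.9, 161.8, 323.7, 207.6] 1996 0.02080578127854303 ((509.72540283203125, 354.1585388183594), (35.9044075012207, 36.175628662109375), 25.957735061645508)
```

move_arm:
  moves:
    - [0,0.1,0,-0.2]
    - [0,0.09,0,0]
    - [0,0,-0.1,0]
    - [0,0,-0.1,0]
    - [0,0,-0.1,0]
    - [0,0,0,0]
    - [0,0,0,0]
    - [0,0,0,0]
    - [0,0,0,0]
    - [0,0,0,0]

```text
t: 29.18
ee_pos: [0.5093, 0.3536, 0.0186]
tool_rot: [0.0, 0.52, 0.854, 0.001]
force: [-0.6, -0.3, 0.2]
width: 0.999
finger_force: 0.0
```

```bash
python3 -c "
from h import *
s=monitor.observe();print(s['ee_pos'],np.degrees(s['joints'][0]-s['joints'][5]))"
```

```text
[0.50933765 0.35364683 0.01860104] 27.372895879194402
```

Correct by (-2.7, +6.9) mm and -1.4°, then descend 57 mm and grip.

move_arm:
  moves:
    - [-0.018,0.046,-0.1,-0.23]
    - [0,0,-0.1,0]
    - [0,0,-0.1,0]
    - [0,0,-0.05,0]
    - [0,0,-0.027,0]
    - [0,0,0,0]
    - [0,0,0,0]
    - [0,0,0,0]
    - [0,0,0,0]
    - [0,0,0,0]

```text
t: 30.02
ee_pos: [0.5065, 0.3605, -0.0384]
tool_rot: [0.0, 0.53, 0.848, 0.0]
force: [-0.6, -0.1, 0.2]
width: 1.003
finger_force: 0.0
```

move_arm:
  moves:
    - [0,0,0,0]
    - [0,0,0,0]
    - [0,0,0,0]
    - [0,0,0,0]
    - [0,0,0,0]
    - [0,0,0,0]
    - [0,0,0,0]
    - [0,0,0,0]
    - [0,0,0,0]
    - [0,0,0,0]
  gripper: 1

```text
t: 30.85
ee_pos: [0.5064, 0.3605, -0.0387]
tool_rot: [0.0, 0.53, 0.848, 0.0]
force: [-0.8, 0.5, 5.6]
width: 0.406
finger_force: 60.3
```

move_arm:
  moves:
    - [0,0,0.235,0]
    - [0,0,0.235,0]
    - [-0.029,-0.232,0,-0.46]
    - [-0.029,-0.232,0,-0.46]
    - [-0.029,-0.232,0,-0.46]
    - [-0.029,-0.232,0,-0.46]
    - [-0.029,-0.232,0,-0.46]
    - [-0.029,-0.232,0,-0.46]
    - [-0.029,-0.232,0,-0.46]
    - [-0.029,-0.232,0,-0.46]

```text
t: 31.68
ee_pos: [0.4707, 0.0804, 0.0314]
tool_rot: [-0.0, 0.683, 0.73, -0.0]
force: [1.1, -0.3, -0.1]
width: 0.404
finger_force: 60.4
```

move_arm:
  moves:
    - [-0.029,-0.232,0,-0.46]
    - [-0.029,-0.18,0,-0.46]
    - [0,0,0,0]
    - [0,0,0,0]
    - [0,0,0,0]
    - [0,0,0,0]
    - [0,0,0,0]
    - [0,0,0,0]
    - [0,0,0,0]
    - [0,0,0,0]

```text
t: 32.52
ee_pos: [0.4627, 0.0205, 0.0315]
tool_rot: [-0.0, 0.717, 0.697, -0.0]
force: [0.9, 0.2, -0.5]
width: 0.407
finger_force: 60.3
```

Run:
```python
from rect import *
s=monitor.observe();print(s["ee_pos"],np.degrees(s["joints"][0]-s["joints"][5]),s["finger_force"])
im=get_image("wrist")
for r in spotter.trace("wrist","square")[:1]:
    p=pts(im,r["region"]);zt=np.percentile(p[:,2],90);q=p[abs(p[:,2]-zt)<.004];print(r["score"],r["rect"],len(q),np.median(q[:,2]),cv2.minAreaRect((q[:,:2]*1000).astype(np.float32)))
```

```text
[0.46269097 0.02051193 0.03146051] -1.5679349220676722 60.34462809562683
```

move_arm:
  moves:
    - [0.003,-0.06,-0.12,-0.03]
    - [0,0,-0.12,0]
    - [0,0,-0.1,0]
    - [0,0,-0.06,0]
    - [0,0,-0.025,0]
    - [0,0,-0.01,0]
    - [0,0,0,0]
    - [0,0,0,0]
    - [0,0,0,0]
    - [0,0,0,0]

```text
t: 33.45
ee_pos: [0.4635, 0.0111, -0.0332]
tool_rot: [0.0, 0.718, 0.696, 0.0]
force: [-0.2, 0.4, -0.9]
width: 0.407
finger_force: 60.4
```

move_arm:
  moves:
    - [0,-0.013,0,0]
    - [0,-0.013,0,0]
    - [0,-0.013,0,0]
    - [0,-0.013,0,0]
    - [0,-0.013,0,0]
    - [-0.002,-0.013,0,0]
    - [0,0,0,0]
    - [0,0,0,0]
    - [0,0,0,0]
    - [0,0,0,0]

```text
t: 34.28
ee_pos: [0.4628, -0.0005, -0.0337]
tool_rot: [-0.0, 0.718, 0.696, -0.0]
force: [-0.1, -0.5, -0.6]
width: 0.405
finger_force: 60.4
```

move_arm:
  moves:
    - [0,0,0,0]
    - [0,0,0,0]
    - [0,0,0,0]
    - [0,0,0,0]
    - [0,0,0,0]
    - [0,0,0.1,0]
    - [0,0,0.1,0]
    - [0,0,0.1,0]
    - [0,0,0,0]
    - [0,0,0,0]
  gripper: -0.2

```text
t: 35.12
ee_pos: [0.4633, -0.0006, 0.0117]
tool_rot: [0.001, 0.718, 0.696, 0.0]
force: [-0.9, 0.3, 0.7]
width: 0.598
finger_force: 0.0
```

move_arm:
  moves:
    - [0,0.1,0,0]
    - [0,0.1,0,0]
    - [0,0,0,0]
    - [0,0,0,0]
    - [0,0,0,0]
    - [0,0,-0.1,0]
    - [0,0,-0.1,0]
    - [0,0,-0.07,0]
    - [0,0,0,0]
    - [0,0,0,0]
  gripper: 1

```text
t: 35.95
ee_pos: [0.4625, 0.0292, -0.0295]
tool_rot: [-0.001, 0.718, 0.696, -0.0]
force: [-0.3, -0.1, 1.3]
width: -0.002
finger_force: 0.0
```

Run:
```python
from rect import *
s=monitor.observe();print(s["ee_pos"],np.degrees(s["joints"][0]-s["joints"][5]),s["force"])
im=get_image("wrist");np.savez("w12.npz",**im)
for r in spotter.trace("wrist","square")[:1]:
    p=pts(im,r["region"]);q=p[abs(p[:,2]-.024)<.004];print(r["score"],r["rect"],len(q),cv2.minAreaRect((q[:,:2]*1000).astype(np.float32)) if len(q)>5 else p.mean(0))
```

```text
[ 0.46250314  0.02915782 -0.02954618] -1.8181194540038028 [-0.28890931 -0.07933808  1.29612161]
0.51 [276.1, 321.4, 284.6, 341.8] 150 ((461.6147155761719, -4.762232303619385), (12.867799758911133, 3.688253879547119), 87.88594055175781)
```

move_arm:
  moves:
    - [0,-0.025,0,0]
    - [0,-0.02,0,0]
    - [0,-0.02,0,0]
    - [0,-0.02,0,0]
    - [-0.001,-0.02,0,0]
    - [-0.001,-0.02,0,0]
    - [-0.001,-0.02,0,0]
    - [-0.001,-0.02,0,0]
    - [-0.001,-0.02,0,0]
    - [-0.001,-0.02,0,0]

```text
t: 36.88
ee_pos: [0.4619, -0.0016, -0.0292]
tool_rot: [-0.0, 0.718, 0.696, -0.0]
force: [1.5, 2.0, 1.7]
width: 0.003
finger_force: 0.6
```

move_arm:
  moves:
    - [0,-0.013,0,0]
    - [0,-0.01,0,0]
    - [0,-0.01,0,0]
    - [0,0,0,0]
    - [0,0,0,0]
    - [0,0,0,0]
    - [0,0,0,0]
    - [0,0,0,0]
    - [0,0,0,0]
    - [0,0,0,0]

```text
t: 37.72
ee_pos: [0.4619, -0.0062, -0.0292]
tool_rot: [-0.0, 0.718, 0.696, -0.0]
force: [0.3, 0.3, -0.3]
width: -0.001
finger_force: 0.0
```

move_arm:
  moves:
    - [0,-0.007,0,0]
    - [0,-0.007,0,0]
    - [0,0,0,0]
    - [0,0,0,0]
    - [0,0,0,0]
    - [0,0,0,0]
    - [0,0,0,0]
    - [0,0,0,0]
    - [0,0,0,0]
    - [0,0,0,0]

```text
t: 38.55
ee_pos: [0.4619, -0.0083, -0.0292]
tool_rot: [-0.0, 0.718, 0.696, -0.0]
force: [-0.2, -0.1, 0.4]
width: 0.003
finger_force: 0.0
```

move_arm:
  moves:
    - [0,-0.006,0,0]
    - [0,-0.006,0,0]
    - [0,0,0,0]
    - [0,0,0,0]
    - [0,0,0,0]
    - [0,0,0,0]
    - [0,0,0,0]
    - [0,0,0,0]
    - [0,0,0,0]
    - [0,0,0,0]

```text
t: 39.38
ee_pos: [0.4619, -0.0086, -0.0292]
tool_rot: [-0.001, 0.718, 0.696, 0.001]
force: [0.4, 16.7, 3.2]
width: -0.003
finger_force: 8.6
```

move_arm:
  moves:
    - [0,0,0,0]
    - [0,0,0,0]
    - [0,0,0,0]
    - [0,0,0,0]
    - [0,0,0,0]
    - [0,0,0,0]
    - [0,0,0,0]
    - [0,0,0,0]
    - [0,0,0,0]
    - [0,0,0,0]

```text
t: 40.22
ee_pos: [0.4619, -0.0086, -0.0293]
tool_rot: [-0.001, 0.718, 0.696, 0.001]
force: [0.7, 17.3, 2.1]
width: -0.0
finger_force: 8.6
```

move_arm:
  moves:
    - [0,0.03,0,0]
    - [0,0.04,0,0]
    - [0,0.03,0.15,0]
    - [0,0,0.23,0]
    - [0,0,0.23,0]
    - [0.09,-0.03,0,1]
    - [0.09,-0.03,0,1]
    - [0.09,-0.03,0,1]
    - [0.09,-0.03,0,1]
    - [0.09,-0.03,0,1]

```text
t: 41.05
ee_pos: [0.5301, -0.0177, 0.0623]
tool_rot: [0.0, 0.511, 0.859, -0.0]
force: [1.6, -0.1, -0.2]
width: -0.003
finger_force: 0.0
```

move_arm:
  moves:
    - [0.03,-0.03,0,1]
    - [0,-0.03,0,1]
    - [0,-0.03,0,1]
    - [0,0,0,1]
    - [0,0,0,1]
    - [0,0,0,1]
    - [0,0,0,1]
    - [0,0,0,1]
    - [0,0,0,1]
    - [0,0,0,1]

```text
t: 41.88
ee_pos: [0.5339, -0.0309, 0.0622]
tool_rot: [-0.0, 0.013, 1.0, -0.0]
force: [-0.3, -0.7, 0.8]
width: -0.001
finger_force: 0.0
```

Run:
```python
from rect import *
get_image("wrist");im=look();np.savez("w13.npz",**im)
for r in spotter.trace("wrist","square")[:1]:
    p=pts(im,r["region"]);q=p[abs(p[:,2]-.024)<.004];print(r["score"],r["rect"],cv2.minAreaRect((q[:,:2]*1000).astype(np.float32)))
p=pts(im,np.ones((420,560),bool));k=(p[:,2]>.0205)&(p[:,2]<.0285)&(p[:,0]>.435)&(p[:,0]<.56)&(p[:,1]>-.15)&(p[:,1]<.06)
a=np.radians(-91.75);d=p[k][:,:2]-[.4977,-.0752];A=d@[np.cos(a),np.sin(a)];B=d@[-np.sin(a),np.cos(a)]
for lo in range(-54,54,12):
    m=(B*1000>lo)&(B*1000<lo+12);print(lo,np.round(np.percentile(A[m],[.5,99.5])*1000,1) if m.any() else None)
m=(A>-.05)&(A<.05);print("b range",np.percentile(B[m],[.5,99.5])*1000)
```

```text
[ 0.5339 -0.031   0.0622] [ 0.3 -0.4 -1. ] 41.9
large_l 0.76 (array([ 533.01367951, -112.44951569]), np.float64(-92.26628112792969), (108.58794403076172, 108.52874755859375), np.float64(0.0))
small_l 0.96 (array([497.26603505, -74.80936552]), np.float64(-91.95796203613281), (72.25611877441406, 72.18074035644531), np.float64(0.0))
rel da,db -36.53091455541336 -36.880445654407126
-54 [-54.1  52.3]
-42 [-54.4  52.7]
-30 [-54.   52.8]
-18 [-54.2  52.8]
-6 [-53.9  53. ]
6 [-53.8  53. ]
18 [-53.6  53.2]
30 [-53.8  53.1]
42 [-54.   52.9]
b range [-54.38048832  53.81385543]
```

All three fronts are flush within 0.8 mm in one 108 mm square, and the 17 N push was held for over half a second. The arm is clear, so I'm handing in.

```bash
python3 -c "
from bench import sign_off
print(sign_off())"
```

```text
the job is handed in; nothing more can be done
None
```

The three-piece set is packed as one flat square in the tray: camera measurements put the fronts within 0.8 mm of each other, at the front line to within the 2 mm calibration, and the square was bedded with a steady push of about 17 N for over half a second before hand-in at about 42 s.

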